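Set the tile-size gauge with its stop bracket

ROBOT

A 6-joint arm with a two-finger parallel gripper is mounted at the origin on the work surface. World frame = base frame: x ahead of the robot, y to its left, z up, the work surface at z = 0. Lengths are in m, angles in rad, forces in N, time in s.
With the tool pointing down it reaches from about 0.275 to 0.725 m from the base axis. Payload 15.9 kg.
Tool frame: the origin (TCP) lies between the finger pads; the fingertips stand 22 mm ahead of it and the grasp point (between the pads) lies 3 mm ahead of it; z points along the fingers, y is the line along which they close (so a half turn about z gives the same grasp; the last joint's range is limited). The gripper opens to 85 mm and grips with 20 to 120 N. Pads are 22 mm wide; open, the fingers measure 114 mm over their backs; the gripper's body (76 mm by 85 mm) begins 54 mm behind the grasp point. The pads swing forward as they close: fully open they stand 13 mm farther back than shut.
Start: joints at [1.321, 0.213, -0.034, 1.323, 0, 1.571], TCP at [0.124, 0.484, 0.253] pointing down, gripper open.
Joint ranges: [-2.98, 2.98], [-0.74, 1.72], [-1.14, 1.35], [-2.1, 2.04], [-1.57, 1.44], [-3.14, 3.14]. Speed limits (rad/s): [1.89, 1.89, 2.39, 2.57, 3.14, 3.14].

INTERFACE

Orientations are given as a rotation vector (axis times angle).
In Python, from station import arm gives the robot as it stands.
- The arm moves only by the shell command python3 -m inch 'ROWS' [OPENING]. ROWS is a JSON object of lists of equal length, an entry for each row: "xyz": the shift along the tool's x, y, z in mm, a list of three; "twist": the turn about the tool's z in degrees. In form: {"xyz": [[tx, ty, tz], ...], "twist": [twist, ...]}. A call has 1 to 20 rows; each row is the pose to reach, as a shift and turn from the pose commanded when the call began, along the tool's axes at that moment; what a row does not reach only later rows make up. A row lasts 1/8 s, in which the tool goes at most 62.5 mm and 10.7 degrees, less where a joint would pass 70% of its speed; a pose out of reach is approached as far as the arm can. A call with a gripper value outside its range is refused whole. OPENING is the opening in per cent of the stroke, from 0 (shut) to 100 (fully open), set as the call begins (- or left out, the last holds). The fingers move at their own pace and stop on an object; the grip force is fixed at half the most. Time passes only in rows, so rows that repeat a pose let the fingers close. It gives the time, the measured TCP pose, the force, the opening and the grip force at its end, in the units of the state.
- arm.get_obs(): the state, without advancing time (a new reading comes with each control period).
- arm.grab_frame(name): name is "side" or "top"; returns the picture (384x512x3 uint8, red, green, blue); there is no depth.
- arm.camera_params(name): a dict with "K" (3x3 intrinsics, pixels), "dist" ([k1, k2, p1, p2, k3] as OpenCV has them; the pictures are not rectified), "cam_to_world" (4x4, takes a point from camera to world coordinates). Camera axes: x right, y down, z forward; pixel columns grow to the right and rows downward; lengths in m; the calibration is good to about 2 mm. A picture is of the moment at which its call begins. camera_params takes no time and is no camera call.
- arm.job_done(): hands the job in; it is judged then, once.
Trained networks look in the newest picture that a camera, given by its name, has taken for a name from the list of things; names that differ only in an ending like _2 or _b are one class to them, and where a whole thing is asked for, a point or a joint stands for the part that bears it (a point fixed in the world has none). Each returns a list of dicts, best first, with "score" (0 to 1); they miss things now and then, are a little off and sometimes report something else, mostly with a low value. They report only what shows in the picture. A call takes as long as a camera call. They do not tell look-alikes from the thing itself.
- arm.spot_in(camera, thing): "position" ([x, y, z] in m, in world coordinates, good to about 4 mm: the middle of the surface that is visible of it).
- arm.trace(camera, thing): "region" (384x512 bool, what is visible of it).
The state is a dict: "clock": time; "q": joint angles; "dq": joint speeds; "effort": joint torques, N m; "eef_pos": TCP position; "tool_rot": TCP orientation; "wrist_force": force on the tool from outside, world axes, zero at the start; "moment": the same for the moment, N m; "grip_width": finger opening in m; "gripper_force": force on a finger pad.
Only numpy, scipy, OpenCV 4.12 (cv2) and the standard library are available. Lean on these libraries where they do the work, as an engineer would, in place of code of your own. Each camera call takes 0.05 s, during which the arm holds its last target. There are 200 camera calls.

TASK

Set the gauge for the next tile size: first, with its arm still home, hang the steel stop bracket by its eye on the post of the arm so that it lies flat on the seat, and let go of it. Then squeeze the black grip block so that its lock button is pressed in, draw the arm out until its pointer stands at the nose of the setting clip on the scale, and finish holding the block there, still gripped, because the spring takes the arm back when it is let go. Leave the other things on the bench where they are.

Things in the scene. Friction and masses are not known exactly. Their poses are not given: they have to be found in the camera images.
- bracket: Stop bracket, loose, steel, about 140 g: a flat tongue 81 x 36 mm, 6 mm thick, with a round through eye 19 mm across and an upright black plastic rib along the middle of its other half. Lies on its tongue. Origin and axes as bracket_eye.
- bracket_eye (a point): Centre of the bracket's eye at the tongue's underside. Its x axis runs along the tongue from the rib towards the eye (the tongue spans x -55 to +26 mm, y -18 to +18 mm), z is up.
- bracket_grip (a point): Middle of the bracket's upright rib, 38 mm behind the eye (-x) and 28 mm above the underside; axes as bracket_eye. The rib is 34 mm long along x, 10 mm thick along y, and rises from 6 to 50 mm above the underside: pinch it across y, fingertips above the tongue.
- gauge: The gauge, fixed: base plate 110 x 480 mm, 12 mm thick; grey sleeve 40 wide, 73 high, 180 mm long on its -y part, from which the bar (20 mm square, 40 to 60 mm above the table) comes out towards +y; aluminium scale rail, top at 45 mm, on the bar's +x side. Origin on the table under the sleeve's mouth; y is the way the bar extends, z up.
- post_foot (a point): Foot of the upright round post near the bar's outer end, in the plane of the bar's top, 60 mm above the table, amid a round seat 68 mm across. Post 10 mm across, 36 mm high, tip tapered. The bracket's eye goes over it, rib up, turned any way clear of the grip block, tongue flat on the seat. Axes as gauge: y is the way the bar extends, x across towards the scale.
- head_grip (a point): Middle of the black grip block on the bar, 90 mm above the table, 90 mm behind the post (-y). Block 36 mm across (x), 40 mm along y, top at 112 mm. The round steel lock button (24 mm) is at this height on its +x side, 8 mm proud; the -x side is plain. Squeezing here across x presses the button in. Moves with the bar. Axes as gauge.
- lock (a joint): Lock button on the grip block: 0 out, 0.007 m fully in (towards -x). Spring, 3 N to start, 7 N fully in; springs out when let go. The bar is caught at home unless the button is over 4 mm in; about 20 mm out the catch no longer matters.
- slide (a joint): How far the telescoping bar is drawn out (m): 0 home, 0.16 the end stop. A spring pulls it home with 3 N at home to 5.5 N far out, so it goes back when let go. It starts home.
- pointer (a point): Tip of the small dark pointer that juts from the bar over the inner edge of the scale, between grip block and post (50 mm beyond the block's centre), 52 mm above the table. Moves with the bar. Axes as gauge.
- clip_tip (a point): Nose of the setting clip, a small dark steel block 14 mm wide with a pointed nose towards the bar, fixed on the scale at the wanted mark, 50 mm above the table. Axes as gauge. The pointer is on the mark when both tips are level along y (they stay 7 mm apart in x). Scale lines every 10 mm, longer every 50 mm.
- float: Bystander, to be left alone: wooden float: board 100 x 55 x 12 with a bow handle, 42 high; no eye; origin centre of underside.
- sample: Bystander, to be left alone: small square clay tile 50 x 50 x 12; origin centre of underside.
- pot_a: Bystander, to be left alone: grey open pot 100 across, 120 high; origin centre of underside.
- brush: Bystander, to be left alone: brush lying flat.
- scraper: Bystander, to be left alone: flat scraper lying flat.
- tin: Bystander, to be left alone: closed tin 70 across, 90 high; origin centre of underside.
Things that resemble listed ones, but are neither listed nor needed, are in the scene too. Leave any green, purple or red look-alike of the bracket alone.

How it is judged:
On the way, in this order (a step that is already met when the one before it is completed fails the run):
1. the bracket hangs on the post by its eye, flat on its seat, let go, the arm still home (horizontal distance between bracket_eye and post_foot below 0.006 m and distance between bracket_eye and post_foot below 0.008 m and angle between bracket_eye's own z axis and vertical below 0.12 rad and contact force between the fingers and bracket below 0.1 N and value of joint slide below 0.01 m), for 0.2 s.
2. the lock button is pressed in with the arm home (value of joint lock above 0.004 m and value of joint slide below 0.01 m), for 0.05 s.
At the end, for the whole second after the job is handed in: Pointer within 4 mm of the clip's nose along the scale and still (10 mm/s); fingers grip the block (over 2 N), lock button at least 4 mm in; bracket's eye round the post (6 mm), underside within 8 mm of its foot, tilt under 0.12 rad, bracket not touched (horizontal distance between bracket_eye and post_foot below 0.006 m and distance between bracket_eye and post_foot below 0.008 m and angle between bracket_eye's own z axis and vertical below 0.12 rad and y of pointer in the frame of clip_tip between -0.004 and 0.004 m and contact force between the fingers and gauge above 2 N and contact force between each of the arm, the fingers and bracket below 0.1 N and value of joint lock above 0.004 m and velocity of joint slide between -0.01 and 0.01 m/s); the arm keeps its last pose, push and grip.
It fails at once if a bystander is moved by more than 30 mm (distance of any of float, sample, pot_a, brush, scraper, tin from where it was at the start of the episode above 0.03 m).
It also fails if it takes over 64 s, if anything falls off the work surface, if the arm or the gripper's body presses on something with over 40 N, if the wrist force passes 120 N, or if a joint passes its speed limit or range.

## Working session

There is one attempt and no reset: what is moved stays moved. The work goes in short steps, Python scripts to look and compute and a shell command to move; the robot and the scene stay as the last step left them, time stands still between calls to the robot, and variables do not carry over. Pictures are saved under pics/ and viewed, at most 10 in all, crops included, and the job is handed in when it is done.

```bash
mkdir -p pics; ls; cat > h.py <<'E'
import numpy as np, cv2
from scipy.spatial.transform import Rotation as R
from station import arm
def snap(n,f):
    im=arm.grab_frame(n); cv2.imwrite('pics/'+f,im[:,:,::-1]); return im
def P(n):
    c=arm.camera_params(n); return np.array(c['K']),np.array(c['dist']),np.array(c['cam_to_world'])
def ray(n,uv,z):
    K,d,T=P(n); p=cv2.undistortPoints(np.array([[uv]],float),K,d)[0,0]
    v=T[:3,:3]@[p[0],p[1],1]; o=T[:3,3]; return o+v*(z-o[2])/v[2]
def pix(n,X):
    K,d,T=P(n); W=np.linalg.inv(T); r=cv2.Rodrigues(W[:3,:3])[0]
    return cv2.projectPoints(np.array(X,float).reshape(-1,1,3),r,W[:3,3],K,d)[0][:,0]
E
python3 - <<'E'
from h import *
a=snap('top','a_top.png'); b=snap('side','a_side.png')
for t in ['bracket','bracket_eye','bracket_grip','gauge','post_foot','head_grip','pointer','clip_tip','float','pot_a','tin','sample','brush','scraper']:
    for n in ['top','side']:
        r=arm.spot_in(n,t)
        print(t,n,[(round(x['score'],2),np.round(x['position'],3).tolist(),pix(n,x['position'])[0].round().tolist()) for x in r[:4]])
o=arm.get_obs(); print(o['clock'],o['eef_pos'],o['tool_rot'])
for n in ['top','side']: print(P(n)[2].round(3).tolist(), P(n)[0][0,0])
cv2.imwrite('pics/a.png',np.hstack([a,b])[:,:,::-1][::1])
E
```

```text
pics
bracket top [(0.75, [0.271, -0.219, 0.007], [318.0, 263.0]), (0.58, [0.348, -0.121, 0.007], [286.0, 237.0]), (0.56, [0.461, -0.203, 0.007], [313.0, 199.0]), (0.55, [0.392, -0.293, 0.004], [343.0, 223.0])]
bracket side [(0.92, [0.396, -0.304, 0.006], [231.0, 286.0]), (0.91, [0.353, -0.129, 0.007], [215.0, 239.0]), (0.6, [0.462, -0.212, 0.003], [255.0, 259.0])]
bracket_eye top [(0.84, [0.345, -0.124, 0.006], [287.0, 238.0]), (0.81, [0.457, -0.201, 0.01], [313.0, 200.0]), (0.76, [0.27, -0.218, 0.002], [318.0, 264.0]), (0.73, [0.388, -0.296, 0.005], [344.0, 224.0])]
bracket_eye side [(0.96, [0.354, -0.121, 0.008], [215.0, 237.0]), (0.92, [0.399, -0.304, 0.007], [232.0, 285.0]), (0.79, [0.462, -0.217, 0.003], [255.0, 260.0]), (0.77, [0.277, -0.219, 0.004], [187.0, 264.0])]
bracket_grip top [(0.74, [0.343, -0.124, 0.003], [286.0, 239.0]), (0.65, [0.453, -0.203, 0.008], [314.0, 202.0]), (0.62, [0.393, -0.294, 0.008], [344.0, 222.0]), (0.62, [0.272, -0.216, 0.003], [317.0, 263.0])]
bracket_grip side [(0.75, [0.354, -0.125, 0.003], [216.0, 239.0]), (0.73, [0.272, -0.219, 0.007], [185.0, 
[... 1596 characters left out ...]
.0, 215.0])]
brush top [(0.94, [0.405, 0.423, 0.016], [103.0, 214.0]), (0.34, [0.469, 0.252, 0.012], [161.0, 193.0])]
brush side [(0.61, [0.399, 0.408, 0.015], [229.0, 140.0])]
scraper top [(0.7, [0.476, -0.522, 0.001], [417.0, 196.0])]
scraper side [(0.71, [0.468, -0.529, 0.003], [267.0, 364.0]), (0.61, [0.646, -0.044, 0.079], [314.0, 196.0])]
1.5 [0.12361884 0.4844873  0.25331144] [3.91396515e-01 3.11707459e+00 6.05077484e-05]
[[0.017, -0.996, 0.09, 0.369], [-1.0, -0.018, -0.01, -0.01], [0.012, -0.09, -0.996, 1.342], [0.0, 0.0, 0.0, 1.0]] 449.3408127059507
[[0.997, -0.042, 0.058, 0.42], [-0.072, -0.601, 0.796, -1.046], [0.001, -0.798, -0.603, 0.871], [0.0, 0.0, 0.0, 1.0]] 437.3732459262279
```

View pics/a_top.png

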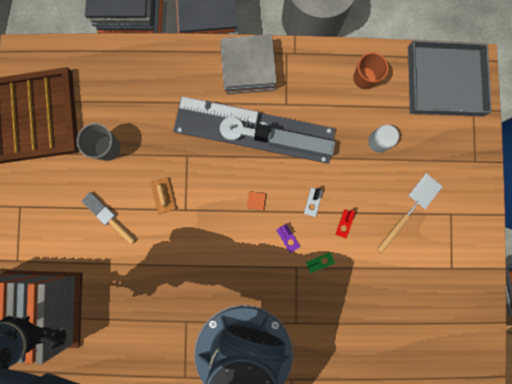

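View pics/a_side.png

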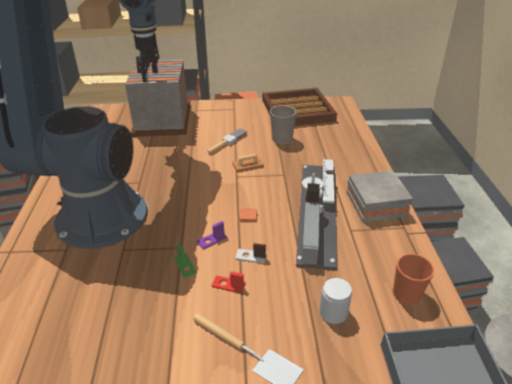

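Four bracket-like things show in the top picture: silver with a black rib (314,201), purple (288,238), red (346,223) and green (320,262). The steel one with the black rib at (314,201), or (252,256) in the side picture, fits the description. I'll confirm it in one enlarged crop together with the gauge.

```bash
python3 - <<'E'
from h import *
a=cv2.imread('pics/a_top.png'); b=cv2.imread('pics/a_side.png')
f=lambda im,x,y,w,h,s: cv2.resize(im[y:y+h,x:x+w],None,fx=s,fy=s,interpolation=cv2.INTER_CUBIC)
top=f(a,170,90,180,78,4.44)[:345,:798]
l=f(a,294,180,40,42,6); r=f(b,225,235,50,42,6); q=f(b,290,150,50,84,3)
row=np.hstack([l,r,q]); row=cv2.copyMakeBorder(row,0,0,0,798-row.shape[1],0)
cv2.imwrite('pics/crop1.png',np.vstack([top,row]))
g=arm.trace('top','bracket')
for x in g[:5]:
    m=x['region']; ys,xs=np.nonzero(m); print('br',x['score'],xs.mean(),ys.mean(),m.sum(),a[m].mean(0))
E
```

```text
br 0.77 287.56089743589746 237.25 312 [147.54487179  63.42948718 122.87820513]
br 0.75 319.2840579710145 262.768115942029 345 [37.84637681 81.19130435 36.70724638]
br 0.72 313.39929328621906 200.14840989399292 283 [155.40636042 155.67844523 151.31095406]
br 0.72 345.2942779291553 222.93188010899183 367 [ 32.28610354  46.83923706 191.71117166]
```

View pics/crop1.png

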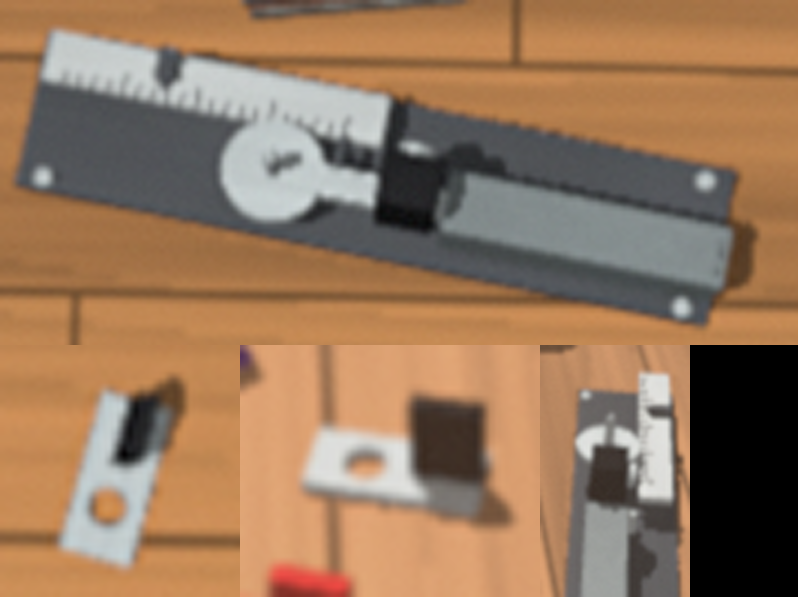

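The crop shows the steel bracket with its black rib; in it the eye is at (108,160) in the lower-left panel, which is about (312,206.5) in the picture. The gauge's seat is at crop (272,170) and the clip nose at about (168,88).

```bash
python3 - <<'E'
from h import *
b=lambda U,V:((U+.5)/6-.5+294,(V+.5)/6-.5+180)
g=lambda U,V:((U+.5)/4.44-.5+170,(V+.5)/4.44-.5+90)
A,B,C=[ray('top',b(*p),.006)[:2] for p in [(60,202),(132,222),(103,45)]]
eye=ray('top',b(107,160),.004)[:2]; d=A-C; 
print('A,B,C',A,B,C,'len',np.linalg.norm(d),np.linalg.norm(A-B)); 
ex=d/np.linalg.norm(d); print('bracket x',ex,np.degrees(np.arctan2(ex[1],ex[0])),'eye',eye,'from corners',(A+B)/2-ex*.026)
print('rib top',ray('top',b(138,425),.050)[:2],'pred rib',eye-.038*ex)
p=[ray('top',g(*q),.012)[:2] for q in [(15,187),(708,325),(738,172)]]
gy=(p[0]-p[1]);print(np.linalg.norm(gy),np.linalg.norm(p[2]-p[1]));gy/=np.linalg.norm(gy);gx=np.array([gy[1],-gy[0]])
print('gy',gy,np.degrees(np.arctan2(gy[1],gy[0])),'gx',gx)
mid=(p[1]+p[2])/2; rel=lambda X:((X-mid)@gx,(X-mid)@gy)
for n,q,z in [('seat',(272,170),.060),('block',(411,188),.112),('clip',(168,88),.050),('pointer',(345,150),.052)]:
    X=ray('top',g(*q),z)[:2]; print(n,X.round(4),np.round(rel(X),4))
o=arm.get_obs(); M=R.from_rotvec(o['tool_rot']).as_matrix(); print(M.round(3), o['q'])
E
```

```text
A,B,C [ 0.41847475 -0.17355512] [ 0.40913207 -0.20952603] [ 0.49715659 -0.19450122] len 0.08142218477106701 0.037164394539409985
bracket x [-0.96634408  0.25725301] 165.09287239899 eye [ 0.43984743 -0.19712893] from corners [ 0.43892836 -0.19822915]
rib top [ 0.3109127  -0.20651361] pred rib [ 0.47656851 -0.20690454]
0.4787423413003126 0.1079036503265755
gy [0.17911821 0.98382756] 79.68159796414194 gx [ 0.98382756 -0.17911821]
seat [0.6603 0.0462] [-0.0186  0.3067]
block [ 0.6387 -0.0435] [-0.0239  0.2146]
clip [0.7168 0.1168] [0.0243 0.3863]
pointer [ 0.6765 -0.0013] [0.0058 0.2629]
[[-0.969  0.247  0.   ]
 [ 0.247  0.969  0.   ]
 [-0.     0.    -1.   ]] [ 1.32099710e+00  2.12876836e-01 -3.43789279e-02  1.32350497e+00
 -1.38059530e-05  1.57082876e+00]
```

```bash
python3 -m inch '{"xyz":[[-15,-17,0],[-45,-52,0],[-80,-91,5],[-120,-136,20],[-160,-182,35],[-200,-227,50],[-240,-272,65],[-280,-318,80],[-320,-363,95],[-360,-409,105],[-400,-454,115],[-440,-500,123],[-475,-540,130],[-500,-568,133],[-513,-583,133],[-513,-583,133],[-513,-583,133],[-513,-583,133]],"twist":[0,0,0,0,0,0,0,0,0,0,0,0,0,0,0,0,0,0]}' 70
python3 - <<'E'
from h import *
a=snap('top','b_top.png'); b=snap('side','b_side.png')
o=arm.get_obs(); print(o['clock'],o['eef_pos'],o['tool_rot'],o['q'])
f=lambda im,x,y,w,h,s: cv2.resize(im[y:y+h,x:x+w,::-1],None,fx=s,fy=s,interpolation=cv2.INTER_CUBIC)
cv2.imwrite('pics/crop2.png',np.hstack([f(a,270,160,80,100,5),f(b,215,190,80,100,5)]))
T=np.array(o['eef_pos']); print(pix('top',T),pix('side',T),pix('side',T+[0,0,-.022]))
E
```

```text
clock: 3.8
eef_pos: [0.4763, -0.2065, 0.1205]
tool_rot: [0.39, 3.117, 0.0]
wrist_force: [-0.1, 0.2, 0.4]
grip_width: 0.0596
gripper_force: 0.0
3.9 [ 0.47645503 -0.20666452  0.12053118] [ 3.90124227e-01  3.11703410e+00 -7.29541513e-05] [-4.09275238e-01  3.15151514e-01 -2.42499582e-01  1.01290216e+00
  2.27554120e-05 -1.60252552e-01]
[[320.91257568 190.791765  ]] [[259.96697466 225.17095308]] [[259.97776389 231.49119956]]
```

View pics/crop2.png

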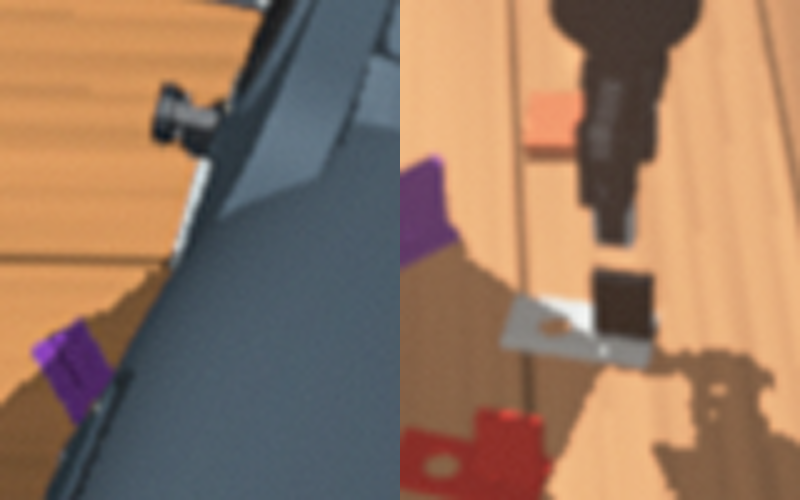

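The side view shows the open fingers at crop (616,230) straight above the black rib (623,300), and the red and purple ones clear. Going down and gripping.

```bash
python3 -m inch '{"xyz":[[-1,0,12],[-2,0,30],[-2,0,50],[-2,0,68],[-2,0,80],[-2,0,86],[-2,0,86]],"twist":[0,0,0,0,0,0,0]}' 70
python3 -m inch '{"xyz":[[0,0,0],[0,0,0],[0,0,0],[0,0,0],[0,0,0],[0,0,0]],"twist":[0,0,0,0,0,0]}' 0
```

```text
clock: 4.78
eef_pos: [0.4784, -0.2077, 0.0342]
tool_rot: [-0.391, -3.117, -0.0]
wrist_force: [0.2, 0.3, 1.0]
grip_width: 0.06
gripper_force: 0.0
clock: 5.52
eef_pos: [0.4787, -0.2079, 0.0347]
tool_rot: [0.391, 3.117, -0.0]
wrist_force: [-0.8, -0.4, 5.1]
grip_width: 0.0095
gripper_force: 58.5
```

```bash
python3 -m inch '{"xyz":[[0,0,-10],[0,0,-35],[0,0,-75],[0,0,-115],[-3,10,-145],[-11,33,-160],[-22,66,-165],[-35,105,-165],[-48,145,-165],[-61,184,-165],[-74,223,-165],[-87,262,-165],[-98,295,-165],[-106,320,-165],[-110,331,-165],[-110,331,-165],[-110,331,-165],[-110,331,-165]],"twist":[0,0,0,0,-3,-11,-20,-30,-40,-50,-60,-70,-79,-87,-92,-95,-95,-95]}' 0
python3 - <<'E'
from h import *
b=snap('side','c_side.png'); a=snap('top','c_top.png')
o=arm.get_obs(); print(o['clock'],o['eef_pos'],o['tool_rot'],o['q'],o['grip_width']); print(R.from_rotvec(o['tool_rot']).as_matrix().round(3))
f=lambda im,x,y,w,h,s: cv2.resize(im[y:y+h,x:x+w,::-1],None,fx=s,fy=s,interpolation=cv2.INTER_CUBIC)
cv2.imwrite('pics/crop3.png',np.hstack([f(a,200,90,80,100,5),f(b,280,120,80,100,5)]))
E
```

```text
clock: 7.78
eef_pos: [0.6668, 0.0856, 0.1996]
tool_rot: [-2.032, 2.396, -0.0]
wrist_force: [0.3, 0.1, -2.1]
grip_width: 0.0096
gripper_force: 58.5
7.875 [0.66681223 0.08560148 0.19950546] [-2.03247340e+00  2.39549322e+00 -7.30071039e-05] [ 1.27682735e-01  5.98641307e-01  4.00951951e-01  1.37304582e+00
 -1.57076277e-05 -1.27951264e+00] 0.009431307481154056
[[-0.163 -0.987  0.   ]
 [-0.987  0.163 -0.   ]
 [-0.    -0.    -1.   ]]
```

View pics/crop3.png

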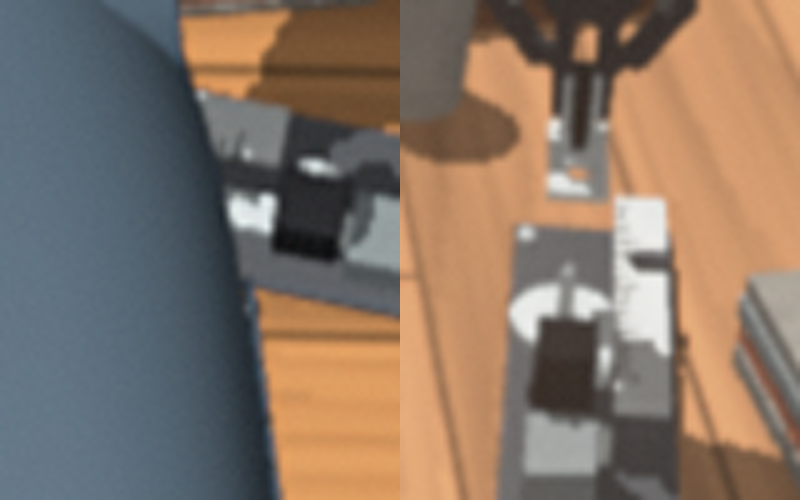

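The side crop shows the eye at (575,174), the post tip at (568,268), and the seat disc spanning about 510–612 in columns.

```bash
python3 - <<'E'
from h import *
s=lambda U,V:((U-400+.5)/5-.5+280,(V+.5)/5-.5+120)
T=np.array([.66681,.08560]); gy=np.array([.179,.984])
e=ray('side',s(575,174),.168); p=ray('side',s(568,265),.096)
print('eye',e,'pred',T-.0405*gy*1,'post',p,'post top-cam',(.6603,.0462))
for n,X in [('post top-cam',[.6603,.0462,.096]),('foot',[.6603,.0462,.060]),('eyepred',[*(T-.0405*gy),.168])]:
    q=pix('side',X)[0]; print(n,((q+.5-[280,120])*5-.5+[400,0]).round(1))
for n,q,z in [('clip',(630,261),.05)]: print(n,ray('side',s(*q),z))
E
```

```text
eye [0.65755696 0.04460072 0.168     ] pred [0.6595605 0.045748 ] post [0.65983166 0.05258578 0.096     ] post top-cam (0.6603, 0.0462)
post top-cam [570.5 270.9]
foot [566.3 317.8]
eyepred [578.  172.9]
clip [0.71578285 0.11950979 0.05      ]
```

```bash
python3 -m inch '{"xyz":[[-1,-1,12],[-2,-1,30],[-2,-2,46],[-2,-2,56],[-2,-2,58],[-2,-2,58],[-2,-2,58]],"twist":[0,0,0,0,0,0,0]}' 0
python3 - <<'E'
from h import *
b=snap('side','d_side.png')
o=arm.get_obs(); print(o['eef_pos'])
f=lambda im,x,y,w,h,s: cv2.resize(im[y:y+h,x:x+w,::-1],None,fx=s,fy=s,interpolation=cv2.INTER_CUBIC)
cv2.imwrite('pics/crop4.png',f(b,285,135,60,60,10))
E
```

```text
clock: 8.75
eef_pos: [0.6695, 0.0875, 0.142]
tool_rot: [-2.033, 2.394, -0.001]
wrist_force: [0.2, -0.9, -1.2]
grip_width: 0.0092
gripper_force: 58.5
[0.66948539 0.08745761 0.14192161]
```

View pics/crop4.png

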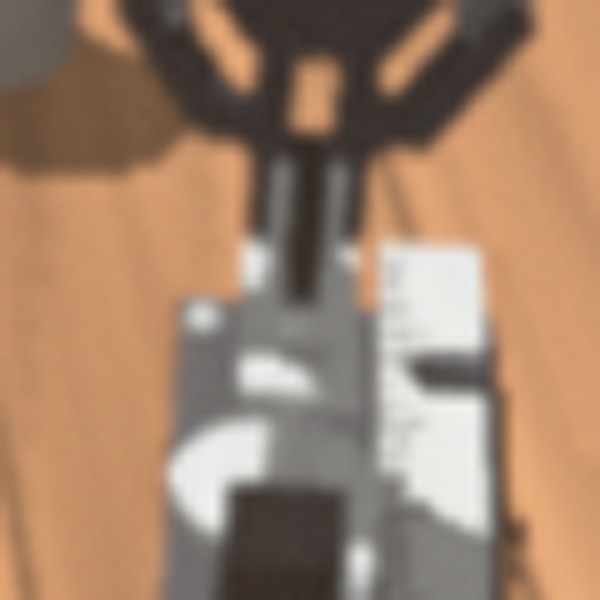

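The crop shows the tongue at (240–360, 240–410) in shadow, with the eye barely distinguishable. I'll stretch the contrast and look once more at the same picture.

```bash
python3 - <<'E'
from h import *
b=cv2.imread('pics/d_side.png')[160:190,298:338].astype(float)
b=np.clip((b-50)*255/120,0,255).astype(np.uint8)
im=cv2.resize(b,None,fx=18,fy=18,interpolation=cv2.INTER_CUBIC)
cv2.imwrite('pics/crop5.png',im)
for n,X in [('eye',[.6622-.002,.0477-.001,.110]),('tip',[.6603,.0462,.096]),('tip2',[.6598,.0500,.096])]:
    q=pix('side',X)[0]; print(n,((q+.5-[298,160])*18-.5).round())
E
```

```text
eye [296. 188.]
tip [291. 256.]
tip2 [284. 244.]
```

View pics/crop5.png

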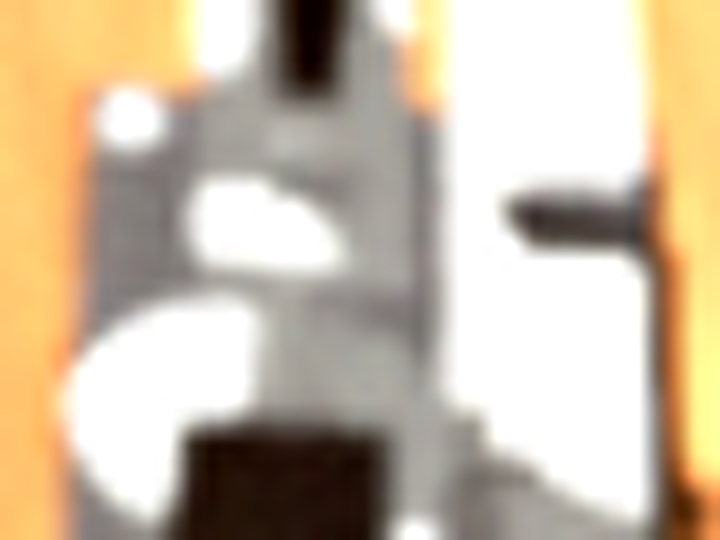

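The stretched crop shows the tongue at about (195–405, up to row 290), so the eye sits near (298,188). Dropped 14 mm that is row 253, in line with the post tip expected at (288,250). I'll lower it with force checks.

```bash
python3 -m inch '{"xyz":[[0,1,3],[0,1,6],[0,1,10],[0,1,14],[0,1,17],[0,1,17]],"twist":[0,0,0,0,0,0]}' 0
```

```text
clock: 9.55
eef_pos: [0.6681, 0.0876, 0.124]
tool_rot: [2.034, -2.394, -0.0]
wrist_force: [0.1, -0.1, -1.0]
grip_width: 0.0092
gripper_force: 58.5
```

```bash
python3 -m inch '{"xyz":[[0,0,4],[0,0,9],[0,0,14],[0,0,19],[0,0,23],[0,0,26],[0,0,26]],"twist":[0,0,0,0,0,0,0]}' 0
```

```text
clock: 10.42
eef_pos: [0.6681, 0.0876, 0.0981]
tool_rot: [2.034, -2.394, -0.0]
wrist_force: [0.2, 0.4, -1.3]
grip_width: 0.0093
gripper_force: 58.5
```

```bash
python3 -m inch '{"xyz":[[0,0,1],[0,0,2],[0,0,3],[0,0,3]],"twist":[0,0,0,0]}' 0
python3 - <<'E'
from h import *
b=snap('side','e_side.png')
f=lambda im,x,y,w,h,s: cv2.resize(im[y:y+h,x:x+w,::-1].copy(),None,fx=s,fy=s,interpolation=cv2.INTER_CUBIC)
c=f(b,290,140,60,60,9).astype(float); d=np.clip((c-40)*255/140,0,255).astype(np.uint8)
cv2.imwrite('pics/crop6.png',d)
E
```

```text
clock: 10.92
eef_pos: [0.6681, 0.0876, 0.0952]
tool_rot: [2.034, -2.394, -0.0]
wrist_force: [0.1, 0.1, -1.7]
grip_width: 0.0092
gripper_force: 58.5
```

View pics/crop6.png

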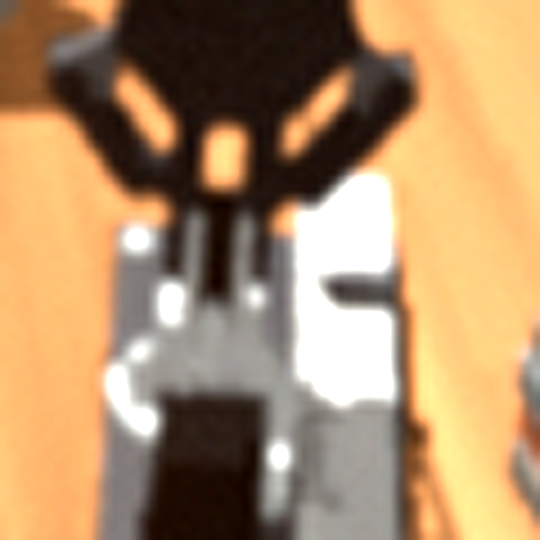

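The crop shows the tongue lying over the seat, centred at about (215,340), with its front against the grip block's silhouette; nothing looks tilted. Releasing and backing off upward.

```bash
python3 -m inch '{"xyz":[[0,0,0],[0,0,0],[0,0,0],[0,0,0],[0,0,0],[0,0,0]],"twist":[0,0,0,0,0,0]}' 40
python3 -m inch '{"xyz":[[0,0,-8],[0,0,-25],[0,0,-50],[0,0,-80],[0,0,-100],[0,0,-110],[0,0,-110]],"twist":[0,0,0,0,0,0,0]}' 40
python3 - <<'E'
from h import *
b=snap('side','f_side.png'); a=snap('top','f_top.png')
for n in ['side','top']:
  for t in ['bracket','bracket_eye','clip_tip','head_grip','pointer']: print(n,t,[(round(x['score'],2),np.round(x['position'],3).tolist()) for x in arm.spot_in(n,t)[:5]])
f=lambda im,x,y,w,h,s: cv2.resize(im[y:y+h,x:x+w,::-1].copy(),None,fx=s,fy=s,interpolation=cv2.INTER_CUBIC)
c=f(b,290,140,60,80,7).astype(float); d=np.clip((c-40)*255/180,0,255).astype(np.uint8)
c=f(a,190,90,54,80,7)
cv2.imwrite('pics/crop7.png',np.hstack([d,c]))
print(arm.get_obs()['eef_pos'])
E
```

```text
clock: 11.72
eef_pos: [0.6682, 0.0876, 0.0953]
tool_rot: [-2.034, 2.394, -0.0]
wrist_force: [-0.6, 0.0, -0.6]
grip_width: 0.0343
gripper_force: 0.0
clock: 12.6
eef_pos: [0.6685, 0.0876, 0.2061]
tool_rot: [-2.033, 2.394, -0.001]
wrist_force: [0.1, -0.1, -1.0]
grip_width: 0.0342
gripper_force: 0.0
side bracket [(0.78, [0.271, -0.219, 0.004]), (0.74, [0.395, -0.304, 0.006]), (0.73, [0.352, -0.126, 0.006]), (0.49, [0.668, 0.068, 0.065])]
side bracket_eye [(0.85, [0.277, -0.22, 0.002]), (0.84, [0.352, -0.122, 0.004]), (0.71, [0.4, -0.305, 0.005]), (0.49, [0.664, 0.061, 0.068])]
side clip_tip [(0.5, [0.466, 0.238, 0.013])]
side head_grip [(0.82, [0.641, -0.054, 0.087])]
side pointer [(0.77, [0.645, -0.05, 0.087])]
top bracket [(0.83, [0.392, -0.294, 0.003]), (0.82, [0.351, -0.122, 0.006]), (0.64, [0.27, -0.217, 0.004])]
top bracket_eye [(0.79, [0.341, -0.123, 0.006]), (0.52, [0.391, -0.297, 0.004])]
top clip_tip [(0.67, [0.406, 0.423, 0.017])]
top head_grip [(0.85, [0.637, -0.034, 0.106])]
top pointer [(0.87, [0.646, -0.035, 0.106])]
[0.66818871 0.08758273 0.20523089]
```

View pics/crop7.png

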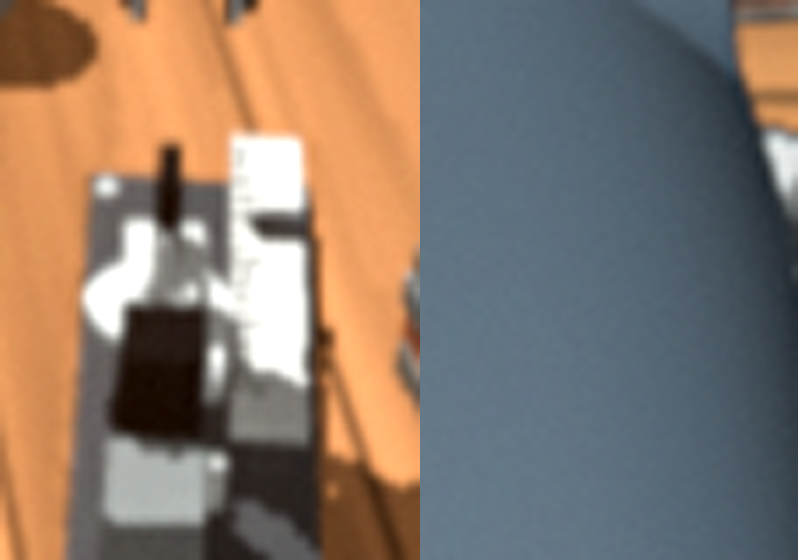

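The side crop shows the bracket hanging flat: white tongue over the seat at (160,260), rib upright beyond it (170,185), post through the eye near (172,240). Next comes the grip block.

```bash
python3 -m inch '{"xyz":[[10,0,0],[35,1,0],[70,2,0],[105,4,0],[127,4,0],[132,4,0],[132,4,15],[132,4,40],[132,4,70],[132,4,95],[132,4,110],[132,4,116],[132,4,116],[132,4,116]],"twist":[0,0,0,1,1,1,1,1,1,1,1,1,1,1]}' 100
python3 - <<'E'
from h import *
b=snap('side','g_side.png')
f=lambda im,x,y,w,h,s: cv2.resize(im[y:y+h,x:x+w,::-1].copy(),None,fx=s,fy=s,interpolation=cv2.INTER_CUBIC)
cv2.imwrite('pics/crop8.png',f(b,270,130,90,85,7)); print(arm.get_obs()['eef_pos'])
E
```

```text
clock: 14.95
eef_pos: [0.6434, -0.042, 0.0902]
tool_rot: [-2.012, 2.411, -0.001]
wrist_force: [0.1, -0.0, 0.4]
grip_width: 0.0855
gripper_force: 0.0
[ 0.64343811 -0.04204565  0.09017165]
```

View pics/crop8.png

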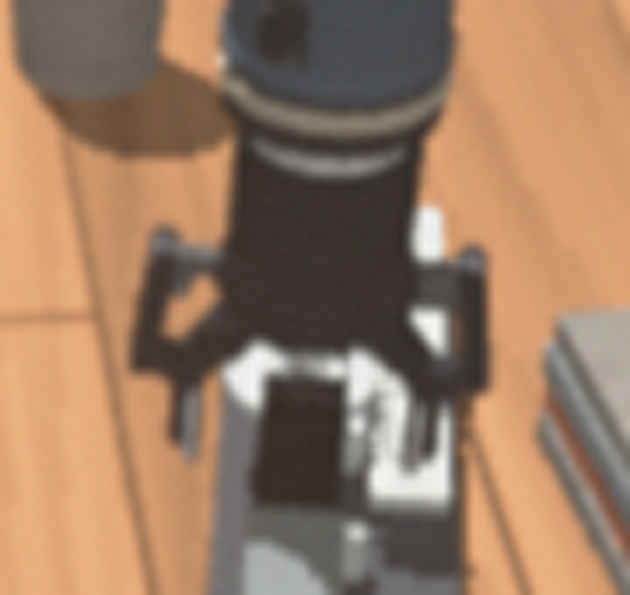

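The fingers (inner edges at crop columns 195 and 412) straddle the block (262–345) centrally. Squeezing.

```bash
python3 -m inch '{"xyz":[[0,0,0],[0,0,0],[0,0,0],[0,0,0],[0,0,0],[0,0,0],[0,0,0]],"twist":[0,0,0,0,0,0,0]}' 0
```

```text
clock: 15.88
eef_pos: [0.6432, -0.042, 0.0903]
tool_rot: [-2.012, 2.412, -0.001]
wrist_force: [-3.7, 0.3, 10.0]
grip_width: 0.0357
gripper_force: 62.8
```

```bash
python3 -m inch '{"xyz":[[-2,0,0],[-6,0,0],[-12,0,0],[-20,0,0],[-28,0,0],[-36,0,0],[-44,0,0],[-52,0,0],[-60,0,0],[-68,0,0],[-76,0,0],[-84,0,0],[-92,0,0],[-99,0,0],[-104,0,0],[-106,0,0],[-106,0,0],[-106,0,0]],"twist":[0,0,0,0,0,0,0,0,0,0,0,0,0,0,0,0,0,0]}' 0
python3 - <<'E'
from h import *
b=snap('side','h_side.png'); a=snap('top','h_top.png')
f=lambda im,x,y,w,h,s: cv2.resize(im[y:y+h,x:x+w,::-1].copy(),None,fx=s,fy=s,interpolation=cv2.INTER_CUBIC)
cv2.imwrite('pics/crop9.png',np.hstack([f(b,292,120,50,70,8),f(a,180,90,45,70,8)])); o=arm.get_obs();print(o['eef_pos'],o['wrist_force'])
# gauge model: pixel of predicted pointer/clip in side crop
E
```

```text
clock: 18.12
eef_pos: [0.6627, 0.0617, 0.0903]
tool_rot: [-2.012, 2.412, -0.003]
wrist_force: [-0.7, -4.1, 8.1]
grip_width: 0.0355
gripper_force: 60.5
[0.66271778 0.0617132  0.09030617] [-0.11393275 -4.08380093  7.55586615]
```

View pics/crop9.png

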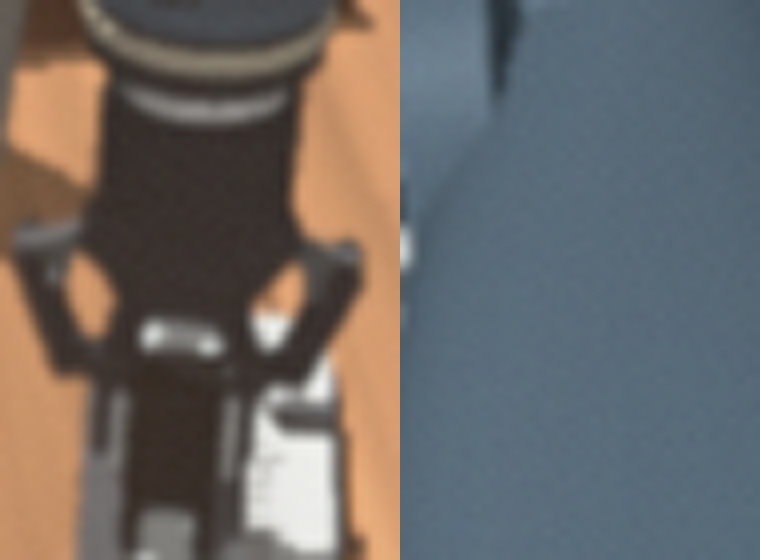

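The gripper hides the pointer in both cameras, and I have used up my picture views (11, one over the allowed 10). The rest I'll measure numerically on the first pictures, where the arm was home and nothing was hidden.

```bash
python3 - <<'E'
from h import *
gy=np.array([.17912,.98383]); gx=np.array([gy[1],-gy[0]]); O=np.array([.6603,.0462])-.3067*gy+.0186*gx # plate -y edge mid
def warp(n,f,z,x,y,s=2):
    im=cv2.imread('pics/'+f,0); X,Y=np.meshgrid(np.arange(x[0],x[1],1/s),np.arange(y[0],y[1],1/s))
    W=O+1e-3*(X[...,None]*gx+Y[...,None]*gy); p=pix(n,np.dstack([W,np.full(X.shape,z)]).reshape(-1,3)).reshape(*X.shape,2).astype(np.float32)
    return cv2.remap(im,p[...,0],p[...,1],cv2.INTER_CUBIC)
def best(w,t,x,y,s=2):
    r=cv2.matchTemplate(w,t,cv2.TM_CCOEFF_NORMED); _,m,_,l=cv2.minMaxLoc(r)
    return round(m,3),x[0]+(l[0]+(t.shape[1]-1)/2)/s,y[0]+(l[1]+(t.shape[0]-1)/2)/s
def tmpl(kind,s=2):
    if kind=='disc': t=np.full((80*s,80*s),70,np.uint8); cv2.circle(t,(40*s,40*s),34*s,235,-1)
    if kind=='clip': t=np.full((40*s,14*s),230,np.uint8); t[13*s:27*s]=70
    if kind=='block': t=np.full((50*s,36*s),150,np.uint8); t[5*s:45*s]=25
    return t
for n,f in [('top','a_top.png'),('side','a_side.png')]:
    for k,z,x,y in [('disc',.060,(-80,40),(230,380)),('clip',.050,(20,60),(345,430)),('block',.112,(-60,20),(150,280))]:
        print(n,k,best(warp(n,f,z,x,y),tmpl(k),x,y))
x,y=(-15,20),(245,285); w=warp('top','a_top.png',.052,x,y,1)
print('rows=y245..285 step2, cols x -15..19 step 2'); print(w[::2,::2])
E
```

```text
top disc (0.719, -19.75, 306.25)
top clip (0.908, 36.25, 388.75)
top block (0.789, -32.25, 214.75)
side disc (0.297, -40.25, 320.75)
side clip (0.787, 31.75, 389.75)
side block (0.395, -20.25, 215.75)
rows=y245..285 step2, cols x -15..19 step 2
[[196 198 204 201 167 111  60  40  50  53  55  61  86 122 158 191 205 209]
 [197 198 197 191 151  95  52  34  41  42  43  49  73 116 156 192 210 211]
 [197 196 190 180 137  82  47  33  41  46  49  54  71 113 157 190 209 209]
 [196 195 188 174 136  85  51  40  50  60  65  70  80 113 157 187 207 208]
 [195 193 189 175 145  95  58  49  58  72  78  83  91 118 159 189 205 207]
 [195 194 193 181 156 104  60  49  54  70  77  83  96 120 159 190 204 208]
 [197 197 199 189 163 110  59  41  44  57  67  76  92 115 152 188 204 209]
 [197 198 201 196 165 112  59  36  39  47  56  64  79 102 139 181 203 209]
 [197 198 199 194 158 105  61  40  44  47  52  56  63  84 114 156 189 203]
 [198 197 194 187 148  99  69  55  58  58  61  64  64  75  96 132 169 189]
 [197 196 190 178 142 100  80  73  77  76  75  76  74  82  99 121 149 168]
 [197 196 190 176 146 107  84  80  82  82  79  78  80  94 117 137 156 164]
 [197 197 192 176 152 110  77  70  69  72  68  68  79 104 141 171 186 191]
 [197 198 197 185 162 113  67  51  47  50  49  53  73 106 150 183 196 202]
 [199 200 202 195 171 127  78  52  42  39  39  42  65 101 141 172 182 188]
 [200 202 204 202 186 157 119  86  66  48  38  37  56  92 126 154 162 163]
 [199 200 202 204 199 188 162 132 111  84  60  47  54  88 127 158 173 173]
 [198 198 199 201 202 198 191 179 163 141 100  68  58  90 137 174 195 198]
 [198 198 198 198 201 205 207 208 200 180 144 101  80  98 146 184 205 205]
 [199 199 199 198 200 204 206 208 208 201 181 146 116 109 139 178 196 195]]
```

```bash
cat > w.py <<'E'
from h import *
gy=np.array([.17912,.98383]); gx=np.array([gy[1],-gy[0]]); O=np.array([.6603,.0462])-.3067*gy+.0186*gx
def warp(n,f,z,x,y):
    im=cv2.imread('pics/'+f,0); X,Y=np.meshgrid(x,y)
    W=O+1e-3*(X[...,None]*gx+Y[...,None]*gy); p=pix(n,np.dstack([W,np.full(X.shape,z)]).reshape(-1,3)).reshape(*X.shape,2).astype(np.float32)
    return cv2.remap(im,p[...,0],p[...,1],cv2.INTER_CUBIC)
E
python3 - <<'E'
from w import *
x=np.arange(12,56,4); y=np.arange(372,408,2)
for n,f in [('top','a_top.png'),('side','a_side.png'),('side','h_side.png')]:
    print(n,f,x); print(np.c_[y,warp(n,f,.05,x,y)])
x=np.arange(-45,-20,3); y=np.r_[264:284:2,330:350:2]
print('disc',x); print(np.c_[y,warp('top','a_top.png',.06,x,y)])
x=np.arange(-40,4,4); y=np.r_[180:250:3]
print('block',x); print(np.c_[y,warp('top','a_top.png',.112,x,y)])
E
```

```text
top a_top.png [12 16 20 24 28 32 36 40 44 48 52]
[[372 121 182 197 197 205 204 205 208 199 141 103]
 [374 115 172 182 191 206 205 208 208 197 142 112]
 [376 107 158 174 190 204 200 202 203 189 141 121]
 [378 116 163 183 200 200 178 184 192 165 133 128]
 [380 120 180 200 206 190 147 143 153 131 118 131]
 [382 116 180 200 198 175 114  94 109 100  97 128]
 [384 107 161 183 177 138  86  68  79  79  84 122]
 [386 108 149 162 141  99  75  71  70  76  86 121]
 [388 119 171 169 123  78  75  81  79  78  90 125]
 [390 124 185 189 138  83  79  83  80  79  93 127]
 [392 119 177 189 160 108  81  79  81  82  87 120]
 [394 111 161 177 178 130  94  90  92  88  87 115]
 [396 109 155 171 187 160 125 117 121 117  99 121]
 [398 112 168 190 201 188 159 155 165 154 120 130]
 [400 117 181 201 204 203 189 189 196 185 144 138]
 [402 119 180 196 199 207 205 202 208 201 158 141]
 [404 109 167 181 191 206 207 207 209 200 162 145]
 [406 100 155 175 191 206 207 206 206 199 167 147]]
side a_side.png [12 16 20 24 28 32 36 40 44 48 52]
[[372 147 198 208 218 211 212 215 217 202 124  94]
 [374 150 202 212 216 198 196 
[... 3288 characters left out ...]
 40  38  38  37  35  36  32  49 120]
 [213  14  29  36  39  37  37  37  37  29  48 136]
 [216  19  30  37  37  38  36  37  35  26  59 160]
 [219  14  29  39  40  38  37  37  35  29  69 173]
 [222  13  28  40  36  37  39  35  35  32  49 143]
 [225  17  28  39  40  38  37  34  33  33  43 116]
 [228  14  24  34  37  36  35  36  35  32  34  72]
 [231  14  24  37  35  30  31  33  32  32  31  41]
 [234  62  76  69  76  67  49  38  40  40  40  41]
 [237 141 172 153 157 153 112  57  66  68  76  85]
 [240 154 204 202 197 200 158  69  77  81 104 159]
 [243 143 196 201 196 203 154  51  52  55 104 184]
 [246 134 196 199 198 191 130  41  42  45  96 183]
 [249 139 203 198 196 188 128  45  57  70 103 180]]
```

Numbers in gauge coordinates: seat centre 306.2, so the pointer at home is about 266. The clip is at about 389, so the slide needed is about 123 mm. It stands at 105.5 mm, so 17.5 mm remain.

```bash
python3 -m inch '{"xyz":[[-2,0,0],[-6,0,0],[-10,0,0],[-14,0,0],[-17,0,0],[-17.5,0,0],[-17.5,0,0],[-17.5,0,0],[-17.5,0,0]],"twist":[0,0,0,0,0,0,0,0,0]}' 0
python3 - <<'E'
from w import *
snap('side','i_side.png'); o=arm.get_obs(); d=np.array(o['eef_pos'])[:2]-[.6432,-.0420]
print('slide',d@gy,d@gx,o['grip_width'],o['gripper_force'],o['wrist_force'])
# block's -y bottom edge against the bar, home vs now, in side view at z=.062
for f,y0 in [('a_side.png',180),('i_side.png',303)]:
    w=warp('side',f,.112,np.arange(-28,-11,4),np.arange(y0-20,y0+34,3)); print(f,np.c_[np.arange(-20,34,3),w].T)
for t in ['bracket','bracket_eye','head_grip']: print(t,[(round(x['score'],2),np.round(x['position'],3).tolist()) for x in arm.spot_in('side',t)[:5]])
E
```

```text
clock: 19.35
eef_pos: [0.6659, 0.0788, 0.0903]
tool_rot: [-2.011, 2.412, -0.004]
wrist_force: [-0.1, -3.7, 7.0]
grip_width: 0.036
gripper_force: 60.1
slide 0.12297583465123033 0.0006989392926025611 0.035983904511006186 60.15152871608734 [ 0.22442754 -4.67797546  6.93917495]
a_side.png [[-20 -17 -14 -11  -8  -5  -2   1   4   7  10  13  16  19  22  25  28  31]
 [ 49  48  46  46  47  49  50  48  47  48  49  51  52  55  57  58  58  57]
 [ 49  47  47  48  48  48  48  48  48  48  48  50  53  56  57  57  57  57]
 [ 49  51  50  48  48  48  47  48  49  49  48  49  52  55  56  56  57  59]
 [ 49  47  46  48  49  49  49  48  47  49  49  49  52  55  57  57  58  58]
 [ 49  49  49  47  47  47  48  48  47  49  49  48  50  53  56  57  57  56]]
i_side.png [[-20 -17 -14 -11  -8  -5  -2   1   4   7  10  13  16  19  22  25  28  31]
 [ 48  49  49  48  47  47  49  50  48  47  48  49  49  49  49  49  48  47]
 [ 49  48  47  48  48  48  48  48  47  47  49  50  50  49  49  48  48  48]
 [ 47  48  49  49  49  48  48  48  49  49  48  49  52  51  47  46  46  47]
 [ 49  49  48  46  46  47  49  49  48  47  48  49  49  49  48  47  46  47]
 [ 48  47  47  47  49  50  49  47  47  49  49  49  49  49  48  48  47  47]]
bracket [(0.9, [0.354, -0.123, 0.003]), (0.78, [0.274, -0.221, 0.003]), (0.55, [0.396, -0.305, 0.005])]
bracket_eye [(0.67, [0.354, -0.124, 0.007]), (0.66, [0.277, -0.222, 0.001]), (0.63, [0.397, -0.305, 0.008])]
head_grip [(0.8, [0.655, 0.054, 0.067])]
```

```bash
python3 -c "
from station import arm; print(arm.job_done())"
```

```text
the job is handed in; nothing more can be done
None
```

I handed the job in at about 19 s of the 64 s allowed; no verdict came back. The steel bracket was hung on the post and let go, then the block was squeezed and drawn out about 123 mm to the clip mark, still gripped at about 60 N. The gripper hid the pointer and bracket at the end, so the pointer's place comes from measurements on the first pictures, and the bracket was last seen seated before the draw. I viewed 11 pictures, one over the limit of 10.

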